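# Load the microscope stage from two small trays and clear the trays away

### The arm

A 6-joint arm with a two-finger parallel gripper is mounted at the origin on the work surface. World frame = base frame: x ahead of the robot, y to its left, z up, the work surface at z = 0. Lengths are in mm, angles in rad, forces in N, time in s.
With the tool pointing down it reaches from about 275 to 825 mm from the base axis. Payload 4.9 kg.
Tool frame: the origin (TCP) lies at the very end of the fingers, on their centre line; the grasp point (between the pads) lies 19 mm behind it; z points along the fingers, y is the direction in which the jaws open and shut (so a half turn about z gives the same grasp; the last joint's range is limited). The gripper opens to 85 mm and grips with 20 to 120 N. Pads are 22 mm wide; open, the fingers measure 114 mm over their backs; the gripper's body (76 mm by 85 mm) begins 54 mm behind the grasp point. The pads swing forward as they close: fully open they stand 13 mm farther back than shut.
Start: joints at [-1.239, 0.326, -0.193, 1.052, 0, 1.437], TCP at [247.04, -491.416, 231.281] pointing down, gripper open.
Joint ranges: [-2.65, 2.65], [-0.97, 1.79], [-1.3, 1.35], [-1.93, 2.1], [-1.47, 1.37], [-3.14, 3.14]. Speed limits (rad/s): [2.57, 2.57, 3.14, 3.14, 3.14, 3.14].

### API

Orientations are given as [roll, pitch, yaw] about the fixed x, y, z axes, in that order (R = Rz(yaw) Ry(pitch) Rx(roll)).
In Python, from bench import bot, solve_ik, imaging gives the robot as it stands. Calls block until the motion is done:
- bot.move_ptp(position, orientation): joint-space move of the TCP to a pose.
- bot.movel(position, rot=None, max_speed=150, threshold=None): straight line of the TCP; rot=None keeps the orientation; max_speed is the mean speed in mm/s. With threshold (N) it stops when the force on the tool has changed by that much, and returns True; else False.
- bot.move_j(angles): joint-space move.
- bot.grip(opening, effort=None): opening from 0.0 (shut) to 1.0 (fully open); effort is the grip in N (None keeps the last); returns when the fingers have stopped.
- bot.dwell(seconds).
- solve_ik(position, orientation): joint angles nearest the present ones, or None.
- bot.get_state(): the state.
- imaging.capture(name): name is "side" or "top"; returns the picture (420x560x3 uint8, blue, green, red); there is no depth.
- imaging.camera_model(name): a dict with "K" (3x3 intrinsics, pixels), "k1" (the pictures are not rectified: a ray, as slopes to the right and down, at radius r is drawn at 1 + k1 r^2 times it, then the intrinsics apply), "position" and "rotation" of the camera in the world. Camera axes: x right, y up, looking along -z (the intrinsics and any distortion apply to the point x, -y, -z); pixel columns grow to the right and rows downward; lengths in mm; the calibration is good to about 2 mm. A picture is of the moment at which its call begins. camera_model takes no time and is no camera call.
A pose or a line that the arm cannot do raises bot.IKError and nothing moves.
- bot.sign_off(): hands the job in, once; it reports no verdict.
The state is a dict: "t": time; "qpos": joint angles; "joint_velocities": joint speeds; "effort": joint torques, N m; "tcp_pos": TCP position; "orientation": TCP orientation; "contact_force": force on the tool from outside, world axes, zero at the start; "wrist_torque": the same for the moment, N m; "opening": opening from 0.0 (shut) to 1.0 (fully open).
Only numpy, scipy, OpenCV 4.12 (cv2) and the standard library are available. Lean on these libraries where they do the work, as an engineer would, in place of code of your own. Each camera call takes 0.05 s, during which the arm holds its last target.

### The job

Gently draw the microscope's sliding carriage (it has a red knob) fully out to its load stop, and move every sample puck from the two small black trays into the pockets of the carriage's plate, each sitting flat in its own pocket. Once all are in, slide the carriage gently in again until it is home against its stop under the microscope; also stack the two emptied trays squarely, one on the other, the right way up on the middle of the blue mat and lying along it. Do not strike the microscope or disturb the jar, the wafer box and the mouse.

Things in the scene. Friction and masses are not known exactly. Their poses are not given: they have to be found in the camera images.
- carriage (a joint): Position of the microscope stage's carriage on its straight slide, in m: 0 = drawn fully out against the load stop, 0.21 = pushed fully in against the inspection stop, where the plate's centre lies under the objective. It grows as the carriage moves along the -y direction of plate (away from the knob, towards the microscope). It starts part-way in. Dry friction about 2.5 N plus light damping; it stays where it is left.
- plate (a point): Centre of the carriage's white pocket plate with blue pocket floors, at the height of the pocket floors. The plate is 152 mm in x, 122 mm in y; six square pockets 40 x 40 mm and 7 mm deep (rims at z = +7 mm), centres at x = -48, 0, +48 mm and y = -33, +33 mm of this frame. x runs across the slide, y along it towards the knob, z up. Pocket floors are 34 mm above the bench. The pockets start empty.
- knob (a point): Centre of the top of the carriage's red upright round knob: 18 mm diameter, rising 52 mm above a flat 30 mm wide arm whose top is 32 mm above the bench (knob top 84 mm above the bench), 160 mm from the plate's centre along its +y. Grip or push it to slide the carriage.
- scope: White microscope fixed over the inner end of the stage. Origin on the bench directly under the objective; same axes as the plate. Objective (30 mm diameter) ends 105 mm above the bench, the white light ring (72 mm diameter) starts at 150 mm, black tube (60 mm diameter) runs up to 435 mm with a camera to 480 mm; the column stands 160 to 230 mm towards -y, 85 mm wide in x, 408 mm high, joined to the tube by a 75 mm wide head from 277 to 353 mm up. Do not strike it.
- mat: Blue flat mat fixed to the bench, 176 x 80 mm, 3 mm thick, where emptied trays are stacked. Origin at the centre of its underside, x along its 176 mm length, z up.
- trayA: Loose black parts tray with grey pocket floors, 152 (x) x 56 (y) x 17 mm high, about 0.13 kg; three square 40 mm pockets 7 mm deep in a row, centres at x = -48, 0, +48 mm, floors 10 mm above its underside. Origin at the centre of its underside, z up. It can be gripped across its 56 mm width. Flat underside and flat top rim, so trays stack directly, 17 mm each.
- trayB: Loose black parts tray with grey pocket floors, 152 (x) x 56 (y) x 17 mm high, about 0.13 kg; three square 40 mm pockets 7 mm deep in a row, centres at x = -48, 0, +48 mm, floors 10 mm above its underside. Origin at the centre of its underside, z up. It can be gripped across its 56 mm width. Flat underside and flat top rim, so trays stack directly, 17 mm each.
- puck1: Round aluminium sample puck with a small gold and green chip on top, 34 mm diameter, 22 mm high, about 45 g, standing in a tray pocket and rising 15 mm above its rim; origin at the centre of its underside, z up. Any of the six pucks may be absent.
- puck2: Round aluminium sample puck with a small gold and green chip on top, 34 mm diameter, 22 mm high, about 45 g, standing in a tray pocket and rising 15 mm above its rim; origin at the centre of its underside, z up. Any of the six pucks may be absent.
- puck3: Round aluminium sample puck with a small gold and green chip on top, 34 mm diameter, 22 mm high, about 45 g, standing in a tray pocket and rising 15 mm above its rim; origin at the centre of its underside, z up. Any of the six pucks may be absent.
- puck4: Round aluminium sample puck with a small gold and green chip on top, 34 mm diameter, 22 mm high, about 45 g, standing in a tray pocket and rising 15 mm above its rim; origin at the centre of its underside, z up. Any of the six pucks may be absent.
- puck5: Round aluminium sample puck with a small gold and green chip on top, 34 mm diameter, 22 mm high, about 45 g, standing in a tray pocket and rising 15 mm above its rim; origin at the centre of its underside, z up. Any of the six pucks may be absent.
- puck6: Round aluminium sample puck with a small gold and green chip on top, 34 mm diameter, 22 mm high, about 45 g, standing in a tray pocket and rising 15 mm above its rim; origin at the centre of its underside, z up. Any of the six pucks may be absent.
- jar: Amber jar, 44 mm diameter, 60 mm high, origin at the centre of its underside. Bystander: leave alone.
- waferbox: White round closed wafer box, 100 mm diameter, 24 mm high, origin at the centre of its underside. Bystander: leave alone.
- mouse: Black computer mouse, 100 x 58 x 30 mm, origin at the centre of its underside. Bystander: leave alone.
Mind the look-alikes: they are no part of the job. Leave any orange or pink look-alike of the puck5 alone. Leave any purple look-alike of the puck2 alone.

How it is judged (in metres and radians):
On the way, in this order (a step that is already met when the one before it is completed fails the run):
1. the carriage is drawn fully out against its load stop (value of joint carriage below 0.005 m), for 0.2 s.
2. every puck sits flat in a pocket of the plate while the carriage is still out (x of puck1 in the frame of plate between -0.07 and 0.07 m and y of puck1 in the frame of plate between -0.056 and 0.056 m and z of puck1 in the frame of plate between -0.004 and 0.004 m and angle between each of puck1, puck2, puck3, puck4, puck5, puck6's own z axis and vertical below 0.12 rad and x of puck2 in the frame of plate between -0.07 and 0.07 m and y of puck2 in the frame of plate between -0.056 and 0.056 m and z of puck2 in the frame of plate between -0.004 and 0.004 m and x of puck3 in the frame of plate between -0.07 and 0.07 m and y of puck3 in the frame of plate between -0.056 and 0.056 m and z of puck3 in the frame of plate between -0.004 and 0.004 m and x of puck4 in the frame of plate between -0.07 and 0.07 m and y of puck4 in the frame of plate between -0.056 and 0.056 m and z of puck4 in the frame of plate between -0.004 and 0.004 m and x of puck5 in the frame of plate between -0.07 and 0.07 m and y of puck5 in the frame of plate between -0.056 and 0.056 m and z of puck5 in the frame of plate between -0.004 and 0.004 m and x of puck6 in the frame of plate between -0.07 and 0.07 m and y of puck6 in the frame of plate between -0.056 and 0.056 m and z of puck6 in the frame of plate between -0.004 and 0.004 m and value of joint carriage below 0.03 m), for 0.2 s.
At the end, for the whole second after the job is handed in: Carriage within 5 mm of its inspection stop; every puck flat in a plate pocket (within 4 mm of the floor, 0.12 rad); one tray upright on the mat (centre within 20 mm, 0.2 rad of its length), the other upright on it (12 mm, 0.15 rad); all at rest (value of joint carriage above 0.205 m and velocity of joint carriage below 0.01 m/s and x of puck1 in the frame of plate between -0.07 and 0.07 m and y of puck1 in the frame of plate between -0.056 and 0.056 m and z of puck1 in the frame of plate between -0.004 and 0.004 m and angle between each of puck1, puck2, puck3, puck4, puck5, puck6's own z axis and vertical below 0.12 rad and x of puck2 in the frame of plate between -0.07 and 0.07 m and y of puck2 in the frame of plate between -0.056 and 0.056 m and z of puck2 in the frame of plate between -0.004 and 0.004 m and x of puck3 in the frame of plate between -0.07 and 0.07 m and y of puck3 in the frame of plate between -0.056 and 0.056 m and z of puck3 in the frame of plate between -0.004 and 0.004 m and x of puck4 in the frame of plate between -0.07 and 0.07 m and y of puck4 in the frame of plate between -0.056 and 0.056 m and z of puck4 in the frame of plate between -0.004 and 0.004 m and x of puck5 in the frame of plate between -0.07 and 0.07 m and y of puck5 in the frame of plate between -0.056 and 0.056 m and z of puck5 in the frame of plate between -0.004 and 0.004 m and x of puck6 in the frame of plate between -0.07 and 0.07 m and y of puck6 in the frame of plate between -0.056 and 0.056 m and z of puck6 in the frame of plate between -0.004 and 0.004 m and ((horizontal distance between trayA and mat below 0.02 m and angle between the x axis of trayA and the x axis of mat, either way round below 0.2 rad and height (world z) of trayA below 0.007 m and angle between each of trayA, trayB's own z axis and vertical below 0.08 rad and horizontal distance between trayB and trayA below 0.012 m and angle between the x axis of trayB and the x axis of trayA, either way round below 0.15 rad and z of trayB in the frame of trayA between 0.013 and 0.021 m) or (horizontal distance between trayB and mat below 0.02 m and angle between the x axis of trayB and the x axis of mat, either way round below 0.2 rad and height (world z) of trayB below 0.007 m and angle between each of trayB, trayA's own z axis and vertical below 0.08 rad and horizontal distance between trayA and trayB below 0.012 m and angle between the x axis of trayA and the x axis of trayB, either way round below 0.15 rad and z of trayA in the frame of trayB between 0.013 and 0.021 m)) and linear speed of each of puck1, puck2, puck3, puck4, puck5, puck6, trayA, trayB below 0.02 m/s); the robot touches nothing.
It fails at once if the carriage is slammed along (faster than 0.35 m/s) (velocity of joint carriage above 0.35 m/s or velocity of joint carriage below -0.35 m/s).
It fails at once if the robot strikes the microscope (over 8 N) (contact force between any of the arm, the fingers and scope above 8 N).
It fails at once if the jar, wafer box or mouse is moved more than 20 mm (distance of any of jar, waferbox, mouse from where it was at the start of the episode above 0.02 m).
Of puck1, puck2, puck3, puck4, puck5, puck6 only 4 to 6 are there at a start; the rules pass over those that are not, and their reading is None.
At some moment in a run one of trayA, trayB may be knocked a few centimetres aside while the robot is not near it.
Once in a run the grip may slacken for a moment while it holds something.
It also fails if it takes over 210 s, if anything falls off the work surface, if the arm or the gripper's body presses on something with over 40 N, if the wrist force passes 120 N, or if a joint passes its speed limit or range.

## Working session

There is one attempt and no reset: what is moved stays moved. The work goes in short steps, each a Python script; the robot and the scene stay as the last script left them, time stands still between calls to the robot, and variables do not carry over. Pictures are saved under pics/ and viewed, and the job is handed in when it is done.

```bash
ls; mkdir -p pics
python3 - <<'E'
from bench import bot, imaging
import cv2
for n in ("side","top"):
    im=imaging.capture(n); cv2.imwrite(f"pics/{n}0.png",im)
    m=imaging.camera_model(n); print(n,m)
s=bot.get_state(); print(s)
E
```

```text
pics
side {'K': array([[467.36507431,   0.        , 285.93940093],
       [  0.        , 467.36507431, 206.41014627],
       [  0.        ,   0.        ,   1.        ]]), 'k1': -0.08184537782953223, 'position': array([457.78028437, 831.94321569, 803.84138946]), 'rotation': array([ 0.81390647, -0.00571606, -2.93162735])}
top {'K': array([[400.92368131,   0.        , 280.75229408],
       [  0.        , 400.92368131, 217.20448935],
       [  0.        ,   0.        ,   1.        ]]), 'k1': -0.09404781645438041, 'position': array([402.2415891 , 104.75977761, 955.62752372]), 'rotation': array([ 2.14615085e-01,  8.67314179e-04, -1.58633498e+00])}
{'t': 0.1, 'qpos': array([-1.23922546e+00,  3.26889991e-01, -1.93466389e-01,  1.05200640e+00,
       -1.06751648e-05,  1.43655923e+00]), 'joint_velocities': array([ 0.00019455, -0.00093306,  0.00311542, -0.00073568,  0.00103877,
       -0.00102231]), 'effort': array([ 2.01653529e-03, -4.44238150e+01,  2.63038659e+01,  7.83403142e-03,
       -3.59948615e-05,  6.45758561e-06]), 'tcp_pos': array([ 246.8493345 , -490.91587911,  230.57576644]), 'orientation': array([-3.14003886e+00, -1.99066666e-04,  4.65807810e-01]), 'contact_force': array([0.29914644, 0.80035763, 0.52554778]), 'wrist_torque': array([-0.02895317,  0.00874822,  0.00132974]), 'opening': 0.9974094512738285}
```

View pics/top0.png

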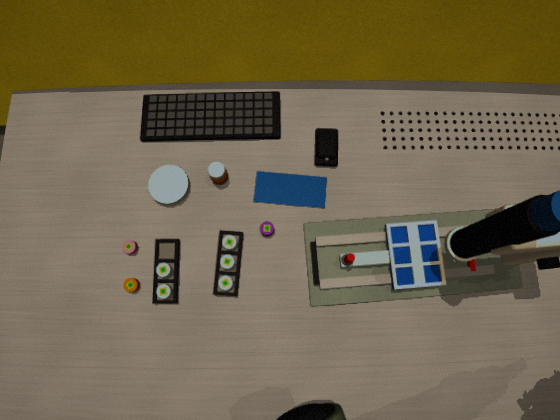

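View pics/side0.png

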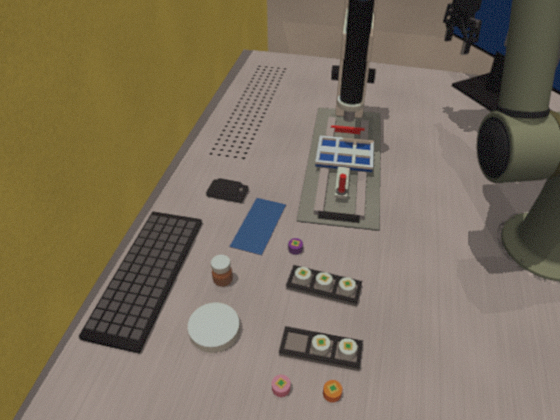

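```bash
cat > h.py <<'E'
import numpy as np, cv2
from scipy.spatial.transform import Rotation as R
from bench import bot, solve_ik, imaging
def cam(n):
    m=imaging.camera_model(n); return m['K'],m['k1'],np.array(m['position']),R.from_euler('xyz',m['rotation']).as_matrix()
def p2w(n,u,v,z):
    K,k1,P,M=cam(n)
    pt=cv2.undistortPoints(np.array([[[u,v]]],float),K,np.array([k1,0,0,0]))[0,0]
    d=M@np.array([pt[0],-pt[1],-1.]); s=(z-P[2])/d[2]; return P+s*d
def w2p(n,X):
    K,k1,P,M=cam(n); c=M.T@(np.array(X,float)-P); x,y=c[0]/-c[2],-c[1]/-c[2]
    f=1+k1*(x*x+y*y); return np.array([K[0,0]*x*f+K[0,2],K[1,1]*y*f+K[1,2]])
def crop(im,name,u0,v0,w,h,s):
    cv2.imwrite(f'pics/{name}.png',cv2.resize(im[v0:v0+h,u0:u0+w],None,fx=s,fy=s,interpolation=cv2.INTER_CUBIC))
E
python3 - <<'E'
from h import *
im=cv2.imread('pics/top0.png')
crop(im,'c1',110,220,180,100,4.4)
crop(im,'c2',300,200,190,110,4.2)
crop(im,'c3',240,160,100,60,6)
E
```

```text
(no output)
```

View pics/c1.png

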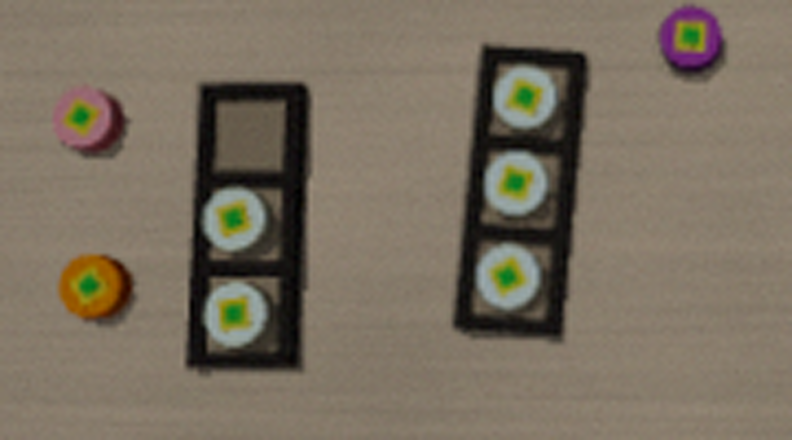

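View pics/c2.png

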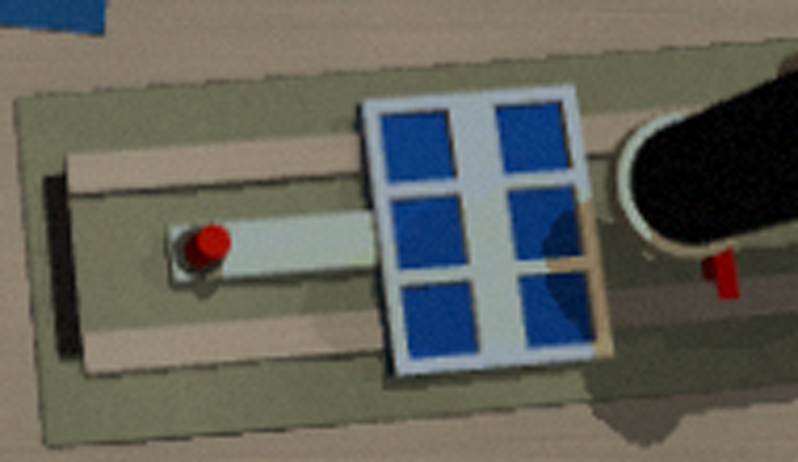

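View pics/c3.png

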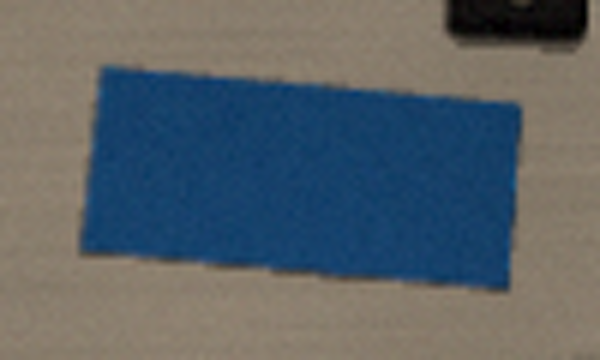

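```bash
cat >> h.py <<'E'
def rect(n,pts,z,off=(0,0),s=1.0):
    P=np.array([p2w(n,(u+.5)/s-.5+off[0],(v+.5)/s-.5+off[1],z)[:2] for u,v in pts])
    c=P.mean(0); e=[P[(i+1)%4]-P[i] for i in range(4)]; L=[np.linalg.norm(x) for x in e]
    a=[np.degrees(np.arctan2(x[1],x[0])) for x in e]
    return c,np.round(L,1),np.round(a,1)
E
python3 - <<'E'
from h import *
print('plate',rect('top',[(362,102),(575,86),(612,353),(395,376)],41,(300,200),4.2))
print('mat',rect('top',[(103,67),(520,104),(508,290),(82,252)],3,(240,160),6))
print('left',rect('top',[(200,85),(307,86),(300,370),(188,367)],17,(110,220),4.4))
print('right',rect('top',[(484,47),(586,55),(562,338),(455,329)],17,(110,220),4.4))
f=lambda u,v,z,o,s:p2w('top',(u+.5)/s-.5+o[0],(v+.5)/s-.5+o[1],z)[:2]
for u,v in [(234,218),(235,315),(524,97),(515,183),(507,276)]: print('puck',f(u,v,32,(110,220),4.4))
print('knob',f(213,243,84,(300,200),4.2))
# purple etc
for u,v in [(690,38),(82,117),(90,286)]: print('look',f(u,v,22,(110,220),4.4))
# side-camera checks
for X in [[414,-1,32]]: pass
E
```

```text
plate (array([ 510.12219541, -208.2535515 ]), array([122.8, 149.4, 121.9, 151.4]), array([ -86.7, -177.3,   94.3,    3. ]))
mat (array([680.51878067,  78.18143972]), array([174.1,  79.8, 174.7,  79.9]), array([-96.2, 174.1,  83.8,  -6.3]))
left (array([482.22023059, 373.98393152]), array([ 59. , 151.2,  60. , 150.8]), array([ -91.3, -179.6,   88.3,    0. ]))
right (array([499.22645888, 227.34144632]), array([ 55.7, 151.2,  56.7, 151.2]), array([-95.4, 175.4,  84.7,  -5. ]))
puck [484.71418603 377.49974805]
puck [434.1735281  375.02173838]
puck [547.11219176 224.68099774]
puck [501.52876949 228.96033905]
puck [453.11409525 232.65970182]
knob [499.77065193 -48.06955862]
look [579.48246352 136.75421654]
look [540.7775489  466.59945674]
look [450.05647613 457.02124123]
```

Run:
```python
from h import *
im=cv2.imread('pics/side0.png')
big=cv2.resize(im,None,fx=4,fy=4,interpolation=cv2.INTER_CUBIC)
for X in [(484.7,377.5,32),(434.2,375,32),(547.1,224.7,32),(501.5,229,32),(453.1,232.7,32),(499.8,-48.1,84),(680.5,78.2,3)]:
    u,v=(w2p('side',X)+.5)*4-.5
    cv2.circle(big,(int(round(u)),int(round(v))),3,(0,0,255),-1)
cv2.imwrite('pics/s1.png',big[1040:1480,1100:1480])
cv2.imwrite('pics/s2.png',big[640:1040,880:1480])
q0=None
for p,yw in [((500,-48,46),3.4),((484,377,20),-91),((484,377,20),89),((453,232,20),85),((453,232,20),-95),((560,-60,44),3.4),((680,78,20),85),((680,78,20),-95)]:
    q=solve_ik(p,[np.pi,0,np.radians(yw)]); print(p,yw,None if q is None else np.round(q,2))
```

```text
(500, -48, 46) 3.4 [-0.24  0.45 -0.55  0.57  0.    2.84]
(484, 377, 20) -91 [ 0.54  0.65 -0.26  0.66  0.   -1.01]
(484, 377, 20) 89 [ 0.54  0.65 -0.26  0.66  0.    2.13]
(453, 232, 20) 85 [ 0.33  0.5  -0.55  0.52  0.    1.99]
(453, 232, 20) -95 [ 0.33  0.5  -0.55  0.52  0.   -1.16]
(560, -60, 44) 3.4 [-0.24  0.54 -0.39  0.64  0.    2.84]
(680, 78, 20) 85 [ 0.01  0.75 -0.04  0.77  0.    1.66]
(680, 78, 20) -95 [ 0.01  0.75 -0.04  0.77  0.   -1.48]
```

View pics/s1.png

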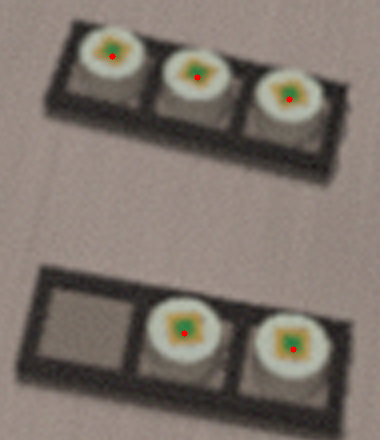

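View pics/s2.png

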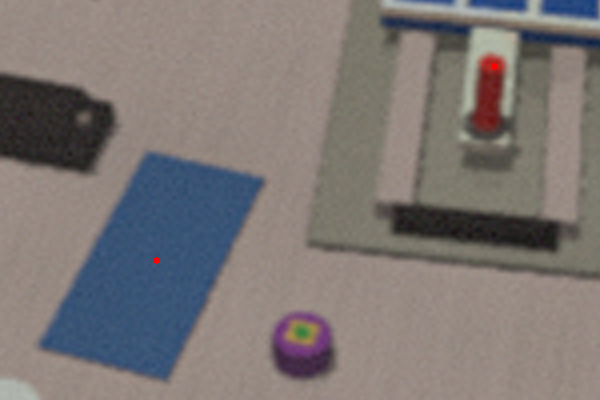

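```bash
cat >> h.py <<'E'
def down(yd): return [np.pi,0,np.radians(yd)]
YP=-176.6
yh=np.array([np.cos(np.radians(93.4)),np.sin(np.radians(93.4))])
E
python3 - <<'E'
from h import *
print(p2w('top',(690)/4.2+300,175/4.2+200,150))
q=bot.get_state()['qpos']
a=-1.239
q1=solve_ik((340*np.cos(a),340*np.sin(a),300),down(26.7)); print(np.round(q1,2))
bot.move_j(q1)
q2=np.array(q1); q2[0]=-0.1; q2[5]=-0.3+0.14
bot.move_j(q2)
print(bot.get_state()['tcp_pos'])
bot.move_ptp((500,-48,140),down(YP))
bot.movel((500,-48,47),max_speed=120,threshold=6)
s=bot.get_state(); print(s['t'],s['tcp_pos'],s['contact_force'])
cv2.imwrite('pics/side1.png',imaging.capture('side'))
im=imaging.capture('side'); crop(im,'k1',270,100,140,110,5)
E
```

```text
[ 519.99744473 -276.61911616  150.        ]
[-1.46 -0.12 -0.52  1.17  0.    1.22]
[337.91658305  39.63322908 299.82172633]
4.475 [500.63650393 -48.02201361  47.81826228] [ 0.87334789 -0.7928535  -0.04539561]
```

View pics/k1.png

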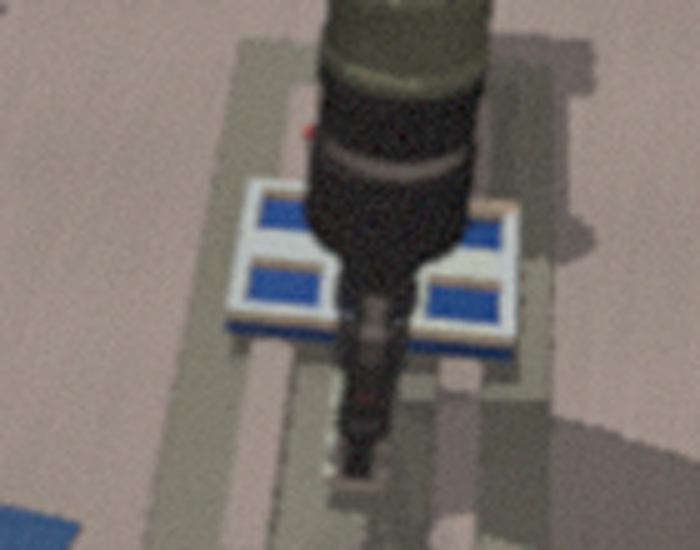

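Run:
```python
from h import *
bot.grip(0.0,30)
s=bot.get_state(); print(s['t'],s['opening'],s['tcp_pos'],s['contact_force'])
p=s['tcp_pos'].copy()
t=np.array([p[0]+yh[0]*200,p[1]+yh[1]*200,p[2]])
r=bot.movel(t,max_speed=45,threshold=9)
s=bot.get_state(); print(r,s['t'],s['opening'],s['tcp_pos'],s['contact_force'])
cv2.imwrite('pics/top2.png',imaging.capture('top'))
```

```text
5.2 0.19747343904553602 [500.0423449  -48.2605851   47.13896707] [-0.62597082 -1.25464593  2.58257268]
True 8.1583 0.20032654807784944 [491.26763205 102.101545    47.14623311] [ 0.59499624 -2.0905328   4.22235868]
```

View pics/top2.png

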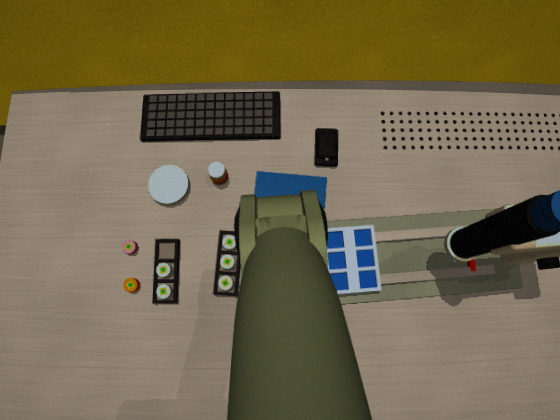

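Run:
```python
from h import *
p=bot.get_state()['tcp_pos'].copy()
r=bot.movel(np.array([p[0]+yh[0]*15,p[1]+yh[1]*15,47]),max_speed=20,threshold=12)
s=bot.get_state(); print(r,s['t'],s['opening'],s['tcp_pos'],s['contact_force'])
bot.dwell(0.3)
s=bot.get_state(); print(s['tcp_pos'],s['contact_force'])
bot.grip(0.6)
p=bot.get_state()['tcp_pos']
bot.movel((p[0],p[1],200),max_speed=200)
q=solve_ik((330,60,320),down(YP)); bot.move_j(q)
print(bot.get_state()['t'])
for n in ('top','side'): cv2.imwrite(f'pics/{n}3.png',imaging.capture(n))
im=cv2.imread('pics/top3.png'); crop(im,'c4',240,200,200,120,4)
```

```text
True 8.5833 0.20068060934722656 [491.26620487 101.95874027  47.14302281] [-0.12168545 -3.17871465  3.51092365]
[491.27359093 101.94334646  47.15631187] [ 0.03487136 -0.89087632  3.65683687]
11.0583
```

View pics/c4.png

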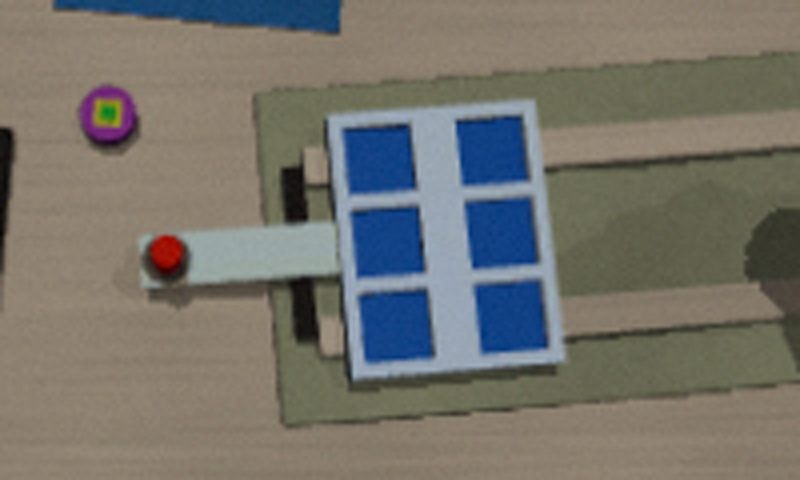

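View pics/side3.png

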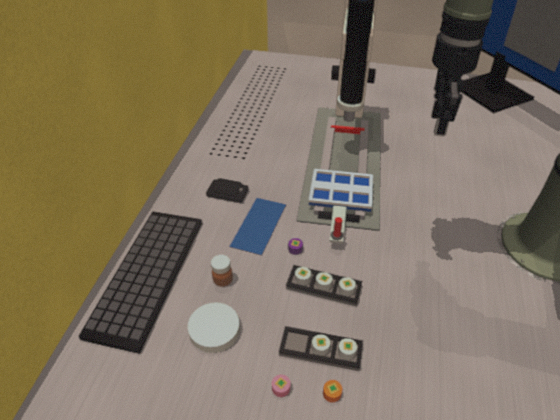

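Run:
```python
from h import *
c,L,a=rect('top',[(328,115),(535,100),(565,361),(350,381)],41,(240,200),4); print('plate',c,L,a)
f=lambda n,u,v,z,o,s:p2w(n,(u+.5)/s-.5+o[0],(v+.5)/s-.5+o[1],z)[:2]
print('knob',f('top',167,252,84,(240,200),4))
im=cv2.imread('pics/side3.png'); crop(im,'c5',290,155,110,100,7)
# blue floors via hsv in top
im=cv2.imread('pics/top3.png'); b=cv2.inRange(cv2.cvtColor(im,cv2.COLOR_BGR2HSV),(105,120,80),(130,255,255))
n,l,st,ce=cv2.connectedComponentsWithStats(b)
for i in range(1,n):
    if st[i,4]>100: print(st[i,4],ce[i].round(1),p2w('top',*ce[i],37.5)[:2].round(1))
```

```text
plate [501.15115082 -56.65006804] [121.8 151.1 122.9 152.6] [ -86.8 -177.    94.     2.6]
knob [491.14721986 102.78030836]
1281 [288.7 189.6] [669.3  82.4]
109 [556.1 204.7] [ 623.3 -581.2]
265 [362.3 237.3] [551.5 -86.6]
267 [334.2 239.4] [547.7 -20.8]
274 [364.6 257.8] [503.6 -89.3]
280 [336.4 260. ] [499.6 -23.8]
283 [367.2 278.8] [455.3 -92.6]
289 [338.5 281.2] [451.4 -26.5]
```

View pics/c5.png

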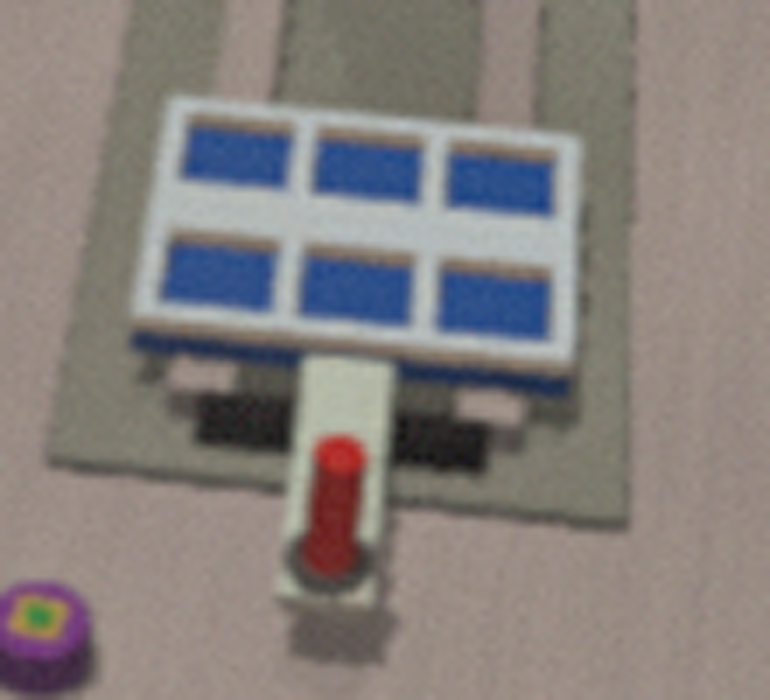

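Run:
```python
from h import *
print('side plate',rect('side',[(168,97),(582,136),(576,360),(133,315)],41,(290,155),7))
print('side knob',p2w('side',290+341/7,155+455/7,84))
for n,pts in [('side right tray',[(75,20),(349,86),(332,162),(47,92)]),('side left',[(41,267),(350,322),(342,405),(20,352)])]:
    print(n,rect('side',pts,17,(275,260),4))
```

```text
side plate (array([501.31847472, -59.8647389 ]), array([153.3, 121.8, 152.2, 121.4]), array([-176. ,   93.3,    3.8,  -86.2]))
side knob [491.20431647 103.25008835  84.        ]
side right tray (array([500.07516672, 224.68228744]), array([150.6,  50.4, 151.4,  51. ]), array([174.8,  85.6,  -4.9, -95.3]))
side left (array([483.50474762, 369.77782052]), array([149.7,  43.9, 150.3,  47. ]), array([-179.6,   90.9,    1.6,  -89.9]))
```

```bash
cat >> h.py <<'E'
YP=-176.7
PC=np.array([501.1,-57.9]); A=np.radians(93.3)
yh=np.array([np.cos(A),np.sin(A)]); xh=np.array([np.sin(A),-np.cos(A)])
def pocket(x,y): return PC+x*xh+y*yh
def green(im):
    hsv=cv2.cvtColor(im,cv2.COLOR_BGR2HSV)
    g=cv2.inRange(hsv,(45,110,50),(85,255,255))
    n,l,st,ce=cv2.connectedComponentsWithStats(g); out=[]
    for i in range(1,n):
        if st[i,4]<6: continue
        u,v=ce[i]; m=np.zeros(g.shape,np.uint8); cv2.circle(m,(int(round(u)),int(round(v))),6,255,2)
        sat=np.median(hsv[...,1][m>0]); out.append((u,v,sat,st[i,4]))
    return out
def pucks(im=None,z=32,lo=160):
    """white pucks in trays: world xy (top cam, y bias -0.8)"""
    if im is None: im=imaging.capture('top')
    r=[]
    for u,v,sat,a in green(im):
        if sat>100: continue
        p=p2w('top',u,v,z)[:2]-[0,0.8]
        if p[1]>lo: r.append(p)
    return r
def trays(im=None):
    if im is None: im=imaging.capture('top')
    hsv=cv2.cvtColor(im,cv2.COLOR_BGR2HSV)
    b=cv2.inRange(hsv,(0,0,0),(180,255,55)); n,l,st,ce=cv2.connectedComponentsWithStats(b); out=[]
    for i in range(1,n):
        x,y,w,h,a=st[i]
        if 250<a<2500 and 25<max(w,h)<100:
            pts=cv2.findContours((l==i).astype(np.uint8),cv2.RETR_EXTERNAL,cv2.CHAIN_APPROX_NONE)[0][0]
            W=np.array([p2w('top',*q[0],17)[:2] for q in pts],np.float32)
            (c,s,ang)=cv2.minAreaRect(W)
            if s[0]<s[1]: ang+=90; s=s[::-1]
            ang=(ang)%180   # long axis dir
            out.append((np.array(c)-[0,.8],s,ang))
    return out
E
python3 - <<'E'
from h import *
im=cv2.imread('pics/top3.png')
for g in green(im): print(np.round(g,1))
print(pucks(im))
for t in trays(im): print(t)
E
```

```text
[266.6 227.8 165.5  12. ]
[228.8 241.5  21.   13. ]
[128. 246.  80.   9.]
[226.6 261.1  21.   11. ]
[162.5 269.3  21.   14. ]
[224.6 282.5  21.   11. ]
[129.5 284.5 255.   12. ]
[162.6 290.6  21.   15. ]
[array([547.39188253, 223.55279004]), array([539.78639521, 462.55975098]), array([501.79244666, 228.21576109]), array([484.42690465, 377.38381701]), array([452.86116719, 232.32666256]), array([435.5523063 , 375.25821483])]
(array([784.93133545, -14.13743858]), (101.33163452148438, 55.7318229675293), 177.13671112060547)
(array([499.83734131, 226.68669434]), (151.26724243164062, 56.68699645996094), 174.9968490600586)
(array([482.7328186 , 373.18330688]), (150.50436401367188, 59.64665985107422), 179.60183715820312)
```

```bash
sed -i 's/if sat>100: continue/if sat>50: continue/' h.py
cat >> h.py <<'E'
def look(name=None):
    im=imaging.capture('top')
    if name: cv2.imwrite(f'pics/{name}.png',im)
    return im
def pick(p,yaw,zp=19.5):
    bot.grip(0.65,40)
    bot.move_ptp((p[0],p[1],110),down(yaw))
    bot.movel((p[0],p[1],60),max_speed=200)
    c=bot.movel((p[0],p[1],zp),max_speed=100,threshold=5)
    bot.grip(0.0,40); s=bot.get_state()
    print('pick',c,s['t'],np.round(s['tcp_pos'],1),round(s['opening'],3))
    zp=s['tcp_pos'][2]
    bot.movel((p[0],p[1],110),max_speed=150); o=bot.get_state()['opening']; print('lifted',round(o,3))
    return zp,o
def place(t,zp):
    bot.move_ptp((t[0],t[1],110),down(YP))
    print('over',round(bot.get_state()['opening'],3))
    bot.movel((t[0],t[1],zp+33),max_speed=120)
    c=bot.movel((t[0],t[1],zp+23.5),max_speed=40,threshold=5)
    s=bot.get_state(); print('down',c,np.round(s['tcp_pos'],1),'zp+24=',round(zp+24,1),np.round(s['contact_force'],1),round(s['opening'],3))
    return s['tcp_pos'][2]-(zp+24)
def release():
    bot.grip(0.56)
    p=bot.get_state()['tcp_pos']; bot.movel((p[0],p[1],110),max_speed=180)
E
python3 - <<'E'
from h import *
im=look(); ps=pucks(im)
p=min(ps,key=lambda q:q[0] if q[1]<300 else 1e9); print(p)
zp,o=pick(p,-185)
look('top4')
cv2.imwrite('pics/side4.png',imaging.capture('side'))
E
```

```text
[452.86116719 232.32666256]
pick False 13.8667 [453.7 232.6  20.7] 0.373
lifted 0.374
```

View pics/side4.png

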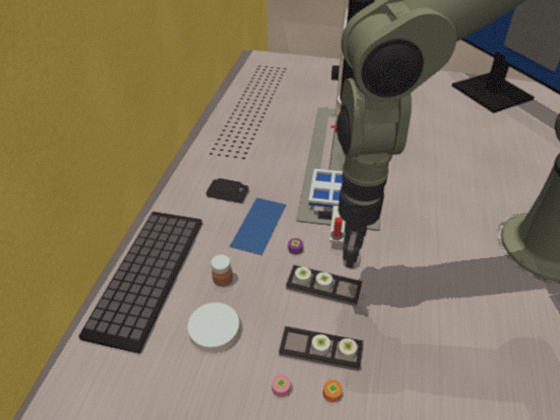

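Run:
```python
from h import *
t=pocket(-48,-33); print(t)
zp=20.7
e=place(t,zp); print(e)
```

```text
[455.07920569 -93.60835324]
over 0.377
down True [456.1 -93.9  44.6] zp+24= 44.7 [-0.9 -0.4  5.3] 0.373
-0.07381037096122611
```

Run:
```python
from h import *
release()
ps=[q for q in pucks(look('top5'))]; print(ps)
bot.move_ptp((500,150,160),down(-185))
im=look('top6')
print(trays(im),bot.get_state()['t'])
crop(im,'c6',200,200,240,120,3.3)
```

```text
[array([547.39188253, 223.55279004]), array([501.79244666, 228.21576109]), array([484.42690465, 377.38381701]), array([435.29375204, 375.4818176 ])]
[(array([784.93133545, -14.13743858]), (101.33163452148438, 55.7318229675293), 177.13671112060547), (array([679.83172607,  91.39419098]), (188.17745971679688, 23.464914321899414), 9.702678680419922), (array([482.78356934, 373.32356567]), (150.45687866210938, 59.55230712890625), 179.7857666015625)] 18.7833
```

View pics/c6.png

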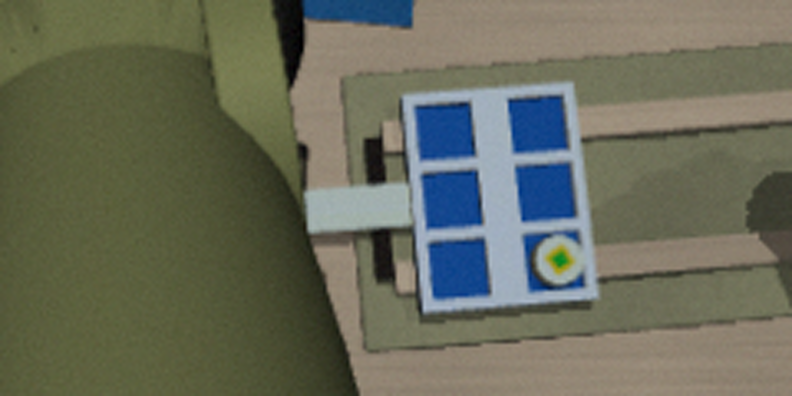

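View pics/top5.png

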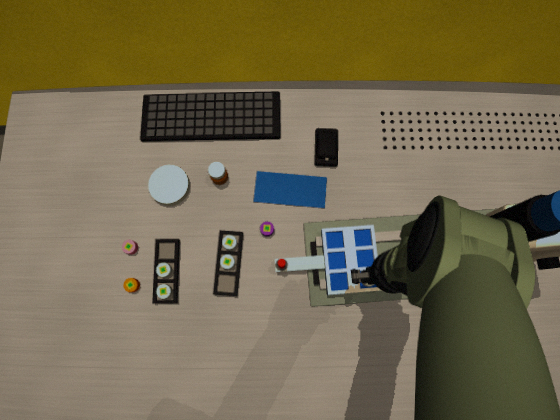

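```bash
cat > one.py <<'E'
import sys
from h import *
x,y,left,nm=float(sys.argv[1]),float(sys.argv[2]),int(sys.argv[3]),sys.argv[4]
# assumes arm clear of trays view (over plate) 
im=look(nm+'a'); ps=pucks(im); ts=[t for t in trays(im) if t[0][1]>180 and 140<t[1][0]<160]
print([np.round(t[0],1).tolist()+[round(t[2],1)] for t in ts],[q.round(1).tolist() for q in ps])
cand=[q for q in ps if (q[1]>300)==bool(left)]
p=min(cand,key=lambda q:q[0])
tr=min(ts,key=lambda t:np.hypot(*(t[0]-p)))
yaw=tr[2]-360 if tr[2]>90 else tr[2]-180
print('target',p.round(1),yaw)
zp,o=pick(p,yaw)
if o<0.3: print('LOST'); sys.exit()
e=place(pocket(x,y),zp)
cv2.imwrite(f'pics/{nm}s.png',imaging.capture('side'))
print('height err',e)
if abs(e)<2.0:
    release()
    print('t',bot.get_state()['t']); look(nm+'b'); cv2.imwrite(f'pics/{nm}t.png',imaging.capture('side'))
else: print('NOT RELEASED')
E
python3 - <<'E'
from h import *
bot.move_ptp((pocket(-48,33)[0],pocket(-48,33)[1],130),down(YP))
E
python3 one.py -48 33 0 p2
```

```text
[[499.8, 226.8, 175.0], [482.8, 373.3, 179.8]] [[547.4, 223.6], [501.8, 228.2], [484.4, 377.4], [435.3, 375.5]]
target [501.8 228.2] -184.96473693847656
pick False 22.175 [502.6 228.5  20.7] 0.378
lifted 0.371
over 0.369
down True [452.4 -27.8  44.7] zp+24= 44.7 [-0.6 -0.1  4.8] 0.38
height err -0.016548054763795506
t 25.725
```

```bash
python3 -c "
from h import *
a=cv2.imread('pics/p2b.png');crop(a,'c7',120,180,420,180,1.9)
b=cv2.imread('pics/p2s.png');crop(b,'c8',230,30,250,230,2.6)"
```

```text
(no output)
```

View pics/c7.png

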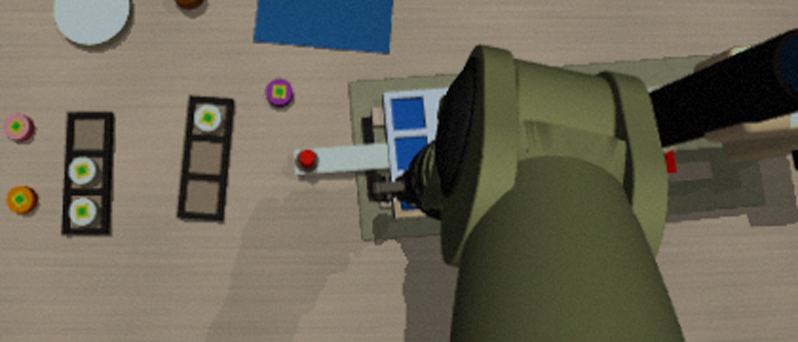

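View pics/c8.png

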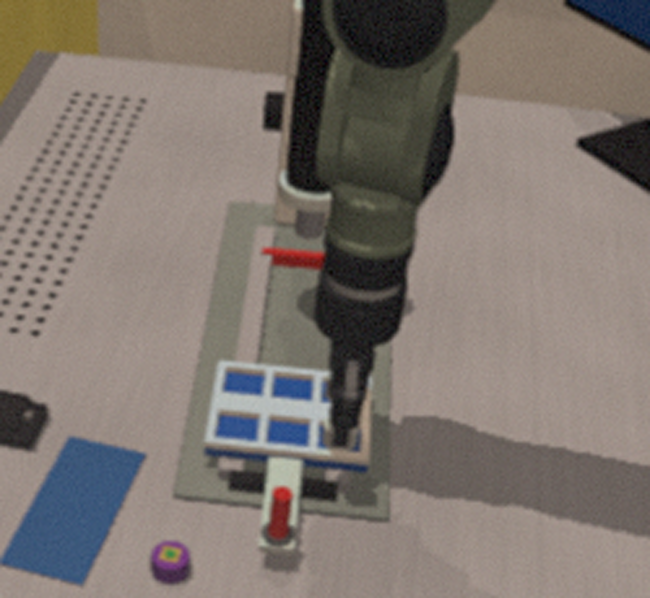

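Run:
```python
from h import *
for z in (350,400,450,500,550):
    print(z,p2w('side',380,38,z)[:2].round(),p2w('top',365,248,z)[:2].round(),p2w('top',469,255,z)[:2].round())
q=bot.get_state()['qpos'];print(q.round(2))
for p in [(0,33),(48,33),(0,-33),(48,-33)]: print(p,pocket(*p).round(),solve_ik((*pocket(*p),45),down(YP)).round(2))
```

```text
350 [ 460. -249.] [484. -25.] [ 470. -187.]
400 [ 460. -130.] [477. -14.] [ 464. -163.]
450 [459. -11.] [471.  -3.] [ 459. -139.]
500 [459. 108.] [464.   7.] [ 453. -115.]
550 [459. 227.] [457.  18.] [447. -91.]
[-0.22  0.28 -0.61  0.68  0.   -0.28]
(0, 33) [499. -25.] [-0.2   0.45 -0.56  0.56  0.   -0.26]
(48, 33) [547. -22.] [-0.18  0.52 -0.43  0.62  0.   -0.23]
(0, -33) [503. -91.] [-0.32  0.46 -0.53  0.58  0.   -0.38]
(48, -33) [551. -88.] [-0.29  0.53 -0.4   0.63  0.   -0.35]
```

```bash
python3 one.py 0 33 0 p3 && python3 one.py 48 33 1 p4; python3 -c "
from h import *
b=cv2.imread('pics/p4t.png');crop(b,'c9',230,130,250,230,2.6)"
```

```text
[[499.8, 226.7, 175.0], [482.7, 373.2, 179.5]] [[547.4, 223.6], [484.4, 377.4], [435.6, 375.3]]
target [547.4 223.6] -184.96473693847656
pick False 28.4667 [548.3 223.9  20.7] 0.374
lifted 0.372
over 0.374
down True [500.3 -25.   44.7] zp+24= 44.7 [-0.4 -0.3  5.4] 0.375
height err -0.03803684999842716
t 32.0
[[500.0, 226.6, 174.9], [482.8, 373.3, 179.8]] [[484.4, 377.4], [435.3, 375.5]]
target [435.3 375.5] -180.2111587524414
pick False 35.1917 [436.  376.   20.7] 0.375
lifted 0.377
over 0.375
down True [548.1 -22.3  44.7] zp+24= 44.7 [-1.2  0.1  4.8] 0.378
height err 0.01008468587795619
t 39.2583
```

View pics/c9.png

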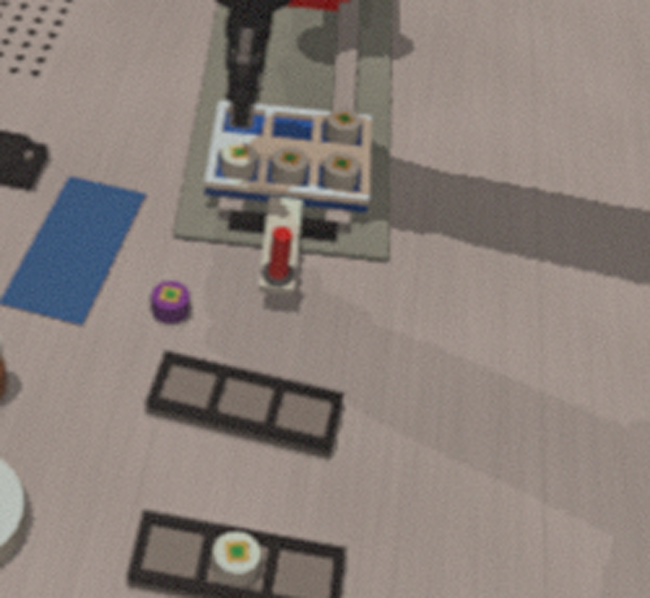

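Four pucks sit in the plate: the outer row is full and one is inner right. One puck is left in the far tray.

```bash
python3 one.py 0 -33 1 p5
python3 - <<'E'
from h import *
bot.move_ptp((330,60,330),down(YP)); bot.dwell(0.2)
im=look('top7'); s=imaging.capture('side'); cv2.imwrite('pics/side7.png',s)
print(bot.get_state()['t'],trays(im))
crop(im,'d1',240,200,200,110,4); crop(s,'d2',290,150,110,100,6)
E
```

```text
[[500.1, 226.7, 174.8], [482.8, 373.3, 179.8]] [[484.4, 377.4]]
target [484.4 377.4] -180.2111587524414
pick False 42.45 [485.2 377.9  20.7] 0.373
lifted 0.373
over 0.374
down True [504.1 -91.1  44.7] zp+24= 44.7 [-0.5  0.   6.2] 0.376
height err -0.022348880182171627
t 46.7
48.3083 [(array([784.8404541 , -14.13289337]), (101.51361846923828, 55.7318229675293), 177.13671112060547), (array([499.83361816, 226.65121765]), (151.27040100097656, 56.644073486328125), 174.968994140625), (array([482.80377197, 373.08595581]), (150.4991455078125, 60.027366638183594), 179.7857666015625)]
```

View pics/d1.png

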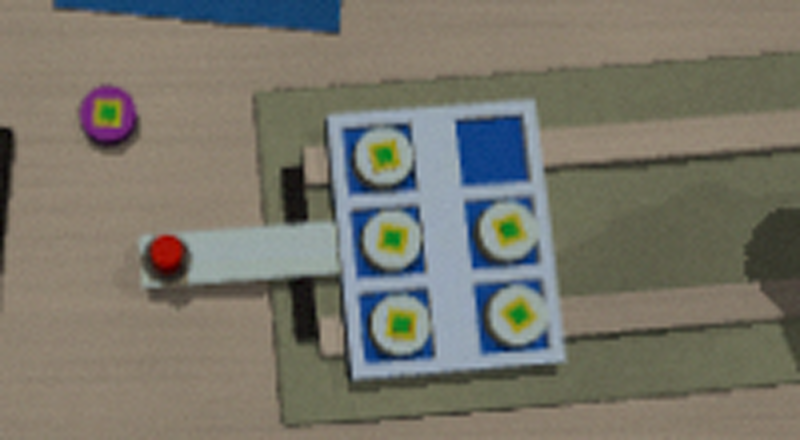

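View pics/d2.png

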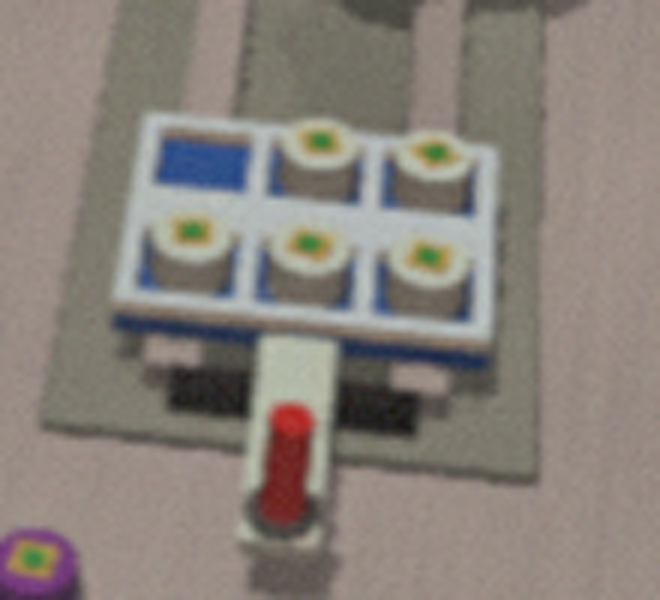

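View pics/top7.png

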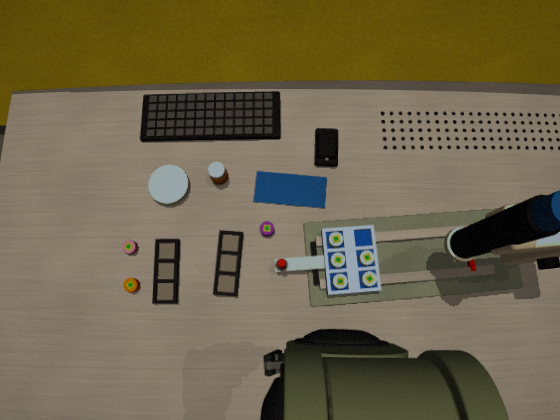

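```bash
cat >> h.py <<'E'
MC=np.array([680.5,77.4]); YM=-96.1
def picktray(p,yaw):
    bot.grip(1.0,60)
    bot.move_ptp((p[0],p[1],90),down(yaw))
    c=bot.movel((p[0],p[1],1),max_speed=80,threshold=5)
    s=bot.get_state(); print('at',c,np.round(s['tcp_pos'],1))
    bot.grip(0.0,60); s=bot.get_state(); print('grip',s['t'],np.round(s['tcp_pos'],1),round(s['opening'],3))
    zt=s['tcp_pos'][2]
    bot.movel((p[0],p[1],85),max_speed=120); print('lift',round(bot.get_state()['opening'],3))
    return zt
def placetray(p,yaw,zt,h):
    bot.move_ptp((p[0],p[1],85),down(yaw)); print('over',round(bot.get_state()['opening'],3))
    bot.movel((p[0],p[1],zt+h+10),max_speed=120)
    c=bot.movel((p[0],p[1],zt+h-2),max_speed=30,threshold=5)
    s=bot.get_state(); print('down',c,np.round(s['tcp_pos'],1),'exp',round(zt+h,1),round(s['opening'],3),np.round(s['contact_force'],1))
E
python3 - <<'E'
from h import *
zt=picktray((500.3,227),-185)
cv2.imwrite('pics/side8.png',imaging.capture('side'))
placetray(MC,YM,zt,3)
cv2.imwrite('pics/side9.png',imaging.capture('side'))
E
```

```text
at False [500.8 227.2   1.5]
grip 51.7 [500.8 227.2   1.8] 0.638
lift 0.632
over 0.639
down True [681.2  77.4   4.9] exp 4.8 0.634 [-0.5  0.2  4. ]
```

View pics/side9.png

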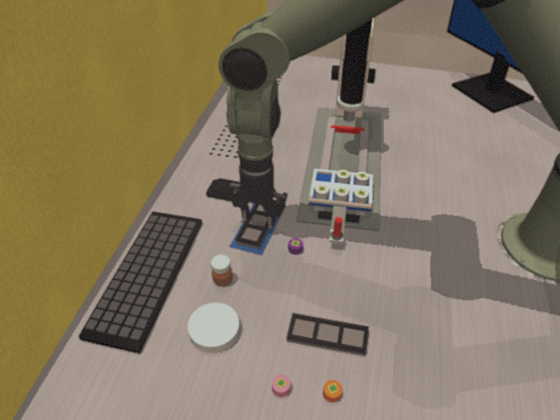

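Run:
```python
from h import *
bot.grip(0.9)
p=bot.get_state()['tcp_pos']; bot.movel((p[0],p[1],110),max_speed=150)
bot.move_ptp((330,-60,330),down(YM)); bot.dwell(0.2)
im=look('top10'); s=imaging.capture('side'); cv2.imwrite('pics/side10.png',s)
print(bot.get_state()['t'],trays(im))
crop(im,'e1',120,140,230,170,3.4); crop(s,'e2',200,180,190,190,3.1)
```

```text
58.4917 [(array([784.93133545, -14.13743858]), (101.33163452148438, 55.7318229675293), 177.13671112060547), (array([678.68981934,  77.36947174]), (152.06077575683594, 62.1431999206543), 83.94001007080078), (array([475.47021484, 340.95634766]), (150.1123046875, 58.02436828613281), 0.03461131826043129), (array([ 469.71472168, -389.24418335]), (116.04913330078125, 57.76711654663086), 95.18924522399902)]
```

View pics/e1.png

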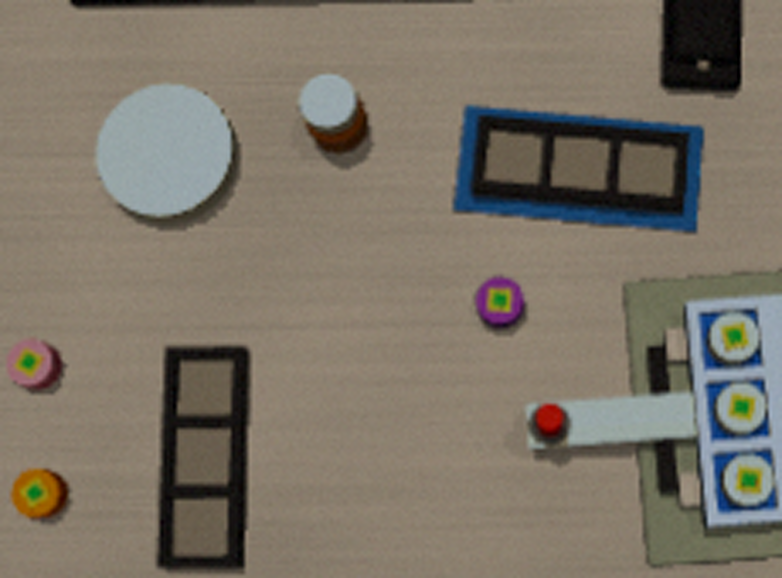

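View pics/e2.png

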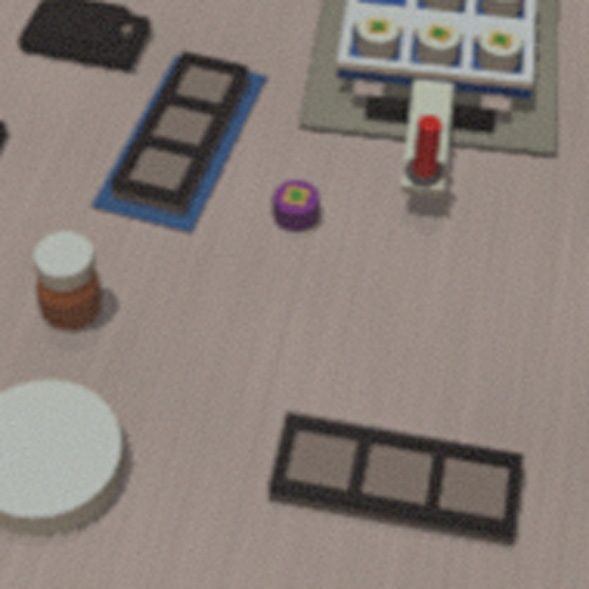

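Run:
```python
from h import *
zt=picktray((476.0,342),-179.9)
placetray(MC,YM,zt,20)
cv2.imwrite('pics/side11.png',imaging.capture('side'))
```

```text
at False [476.5 342.3   1.6]
grip 62.425 [476.6 342.3   1.8] 0.636
lift 0.636
over 0.638
down True [681.2  77.4  22. ] exp 21.8 0.64 [-0.9  1.3  4.4]
```

View pics/side11.png

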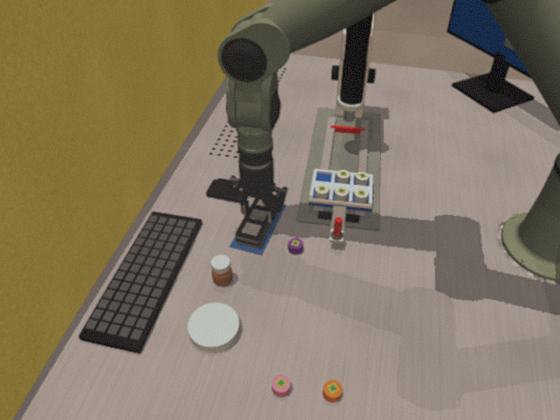

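Run:
```python
from h import *
bot.grip(0.9)
p=bot.get_state()['tcp_pos']; bot.movel((p[0],p[1],130),max_speed=150)
bot.move_ptp((330,-60,330),down(YM)); bot.dwell(0.1)
im=look('top12'); s=imaging.capture('side')
print(trays(im)[:2])
crop(im,'f1',230,150,220,160,3.4); crop(s,'f2',200,150,190,130,4)
```

```text
[(array([784.88586426, -14.13516312]), (101.42269897460938, 55.7318229675293), 177.13671112060547), (array([680.6786499 ,  76.19150848]), (155.7285919189453, 69.03136444091797), 83.8353042602539)]
```

View pics/f1.png

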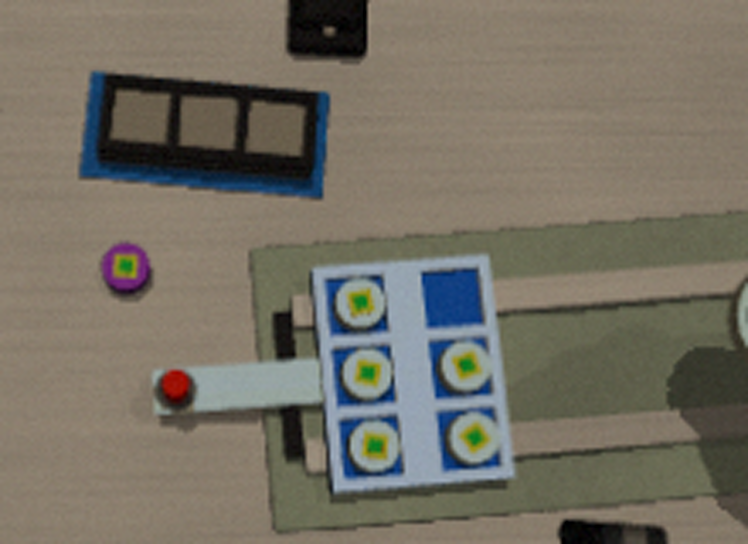

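View pics/f2.png

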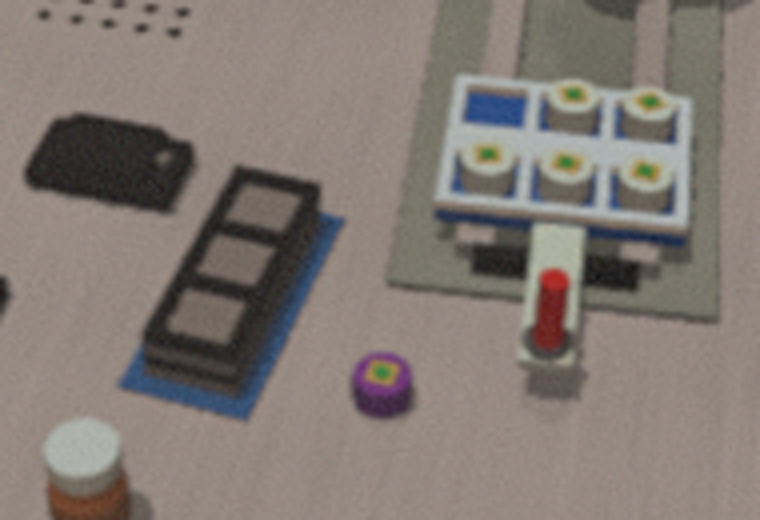

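Both trays are stacked squarely on the mat. Next I push the carriage home with the fingers closed.

Run:
```python
from h import *
K=np.array([491.2,102.0])
bot.grip(0.0)
a=K+yh*42
bot.move_ptp((a[0],a[1],160),down(YP))
bot.movel((a[0],a[1],50),max_speed=120,threshold=6)
bot.dwell(0.2)
t=K-yh*(210-15)   # safety end point
r=bot.movel((t[0],t[1],50),max_speed=45,threshold=10)
s=bot.get_state(); print(r,s['t'],s['tcp_pos'],s['contact_force'],'travel',np.dot(K-s['tcp_pos'][:2],yh))
look('top13')
cv2.imwrite('pics/side13.png',imaging.capture('side'))
```

```text
True 77.25 [501.76883178 -84.50145289  49.72527444] [ 1.47636467  1.44648164 -0.52813447] travel 186.80058379310168
```

View pics/side13.png

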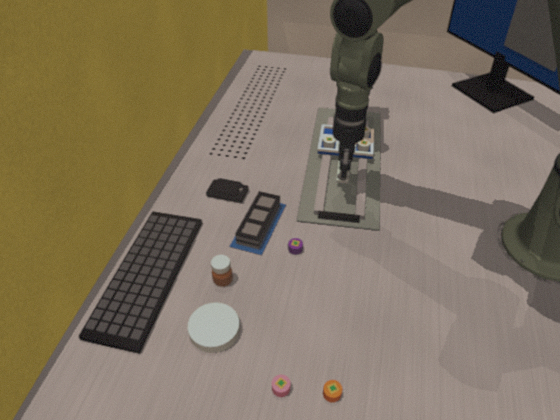

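View pics/top13.png

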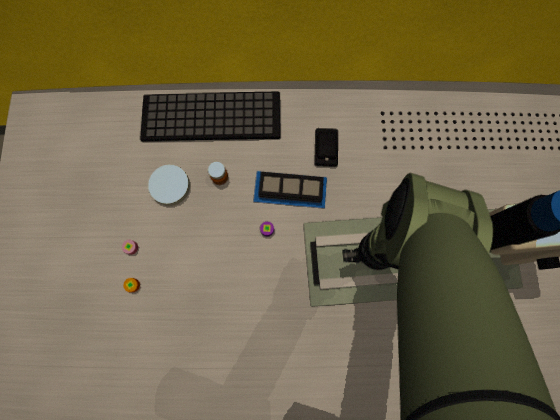

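Run:
```python
from h import *
K=np.array([491.2,102.0])
p=bot.get_state()['tcp_pos'].copy()
t=p[:2]-yh*8
r=bot.movel((t[0],t[1],50),max_speed=15,threshold=12)
s=bot.get_state(); print(r,s['t'],s['tcp_pos'],s['contact_force'],'travel',np.dot(K-s['tcp_pos'][:2],yh))
b=s['tcp_pos'][:2]+yh*30
bot.movel((b[0],b[1],50),max_speed=60)
bot.movel((b[0],b[1],160),max_speed=150)
bot.move_ptp((330,60,330),down(YP)); bot.dwell(0.3)
im=look('top14'); s=imaging.capture('side'); cv2.imwrite('pics/side14.png',s)
crop(im,'g1',240,150,290,160,2.7); crop(s,'g2',200,80,200,170,3.5)
print(bot.get_state()['t'],p2w('top',*(0,0),0)[:0])
```

```text
True 77.7083 [501.28788234 -84.26005463  49.22485101] [0.27451833 2.03085784 0.73027863] travel 186.53190043033837
80.675 []
```

View pics/g1.png

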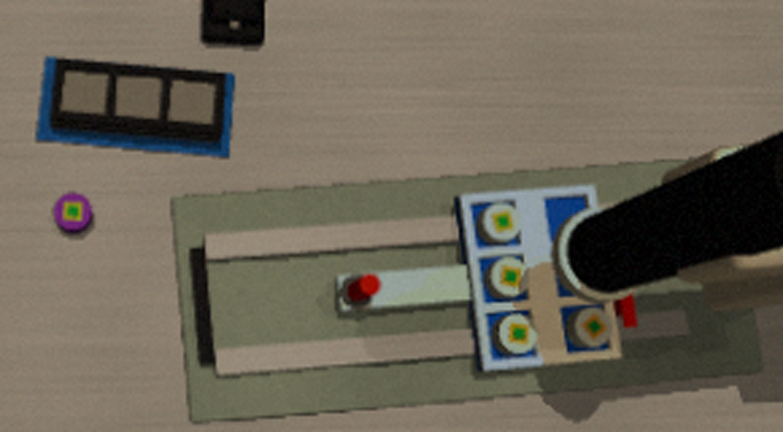

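View pics/g2.png

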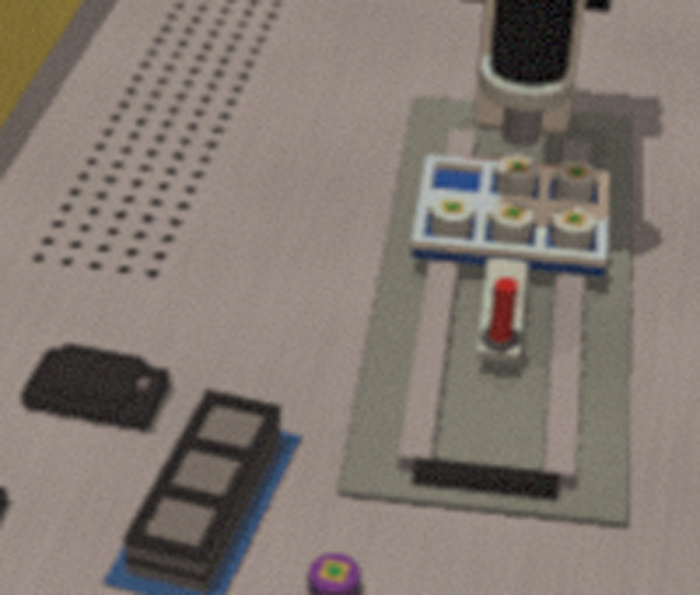

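Run:
```python
from h import *
f=lambda n,u,v,z,o,s:p2w(n,(u+.5)/s-.5+o[0],(v+.5)/s-.5+o[1],z)[:2]
K=np.array([491.2,102.0])
for k in (f('top',371,286,84,(240,150),2.7),f('side',505,288,84,(200,80),3.5)):
    print(k,'carriage',np.dot(K+[0,.9]-k,yh))
crop(cv2.imread('pics/top14.png'),'g3',340,200,160,100,5)
```

```text
[ 502.71253712 -107.32793096] carriage 210.54204249907113
[ 504.62128156 -103.97475323] carriage 207.30429996918116
```

View pics/g3.png

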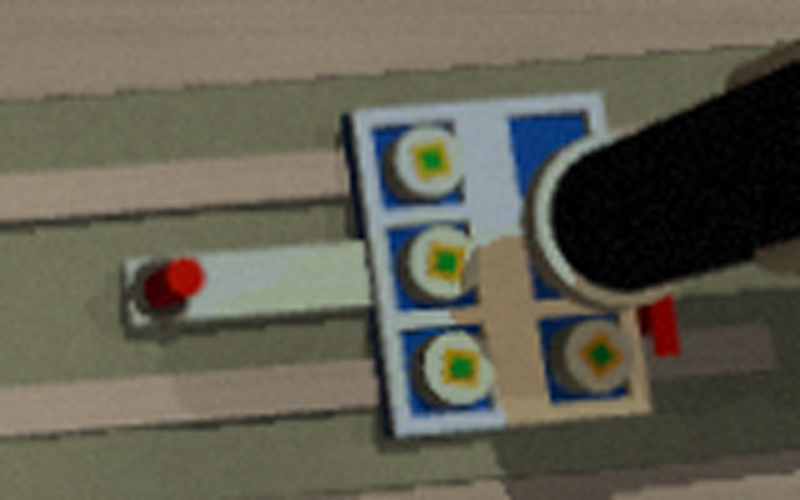

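```bash
python3 -c "
from h import *
print(bot.get_state()['contact_force']); bot.sign_off()"
```

```text
[ 0.1476098   0.2000696  -0.24279297]
the job is handed in; nothing more can be done
```

The job is done and handed in at about 81 s of the 210 s allowed. Sign-off reports no verdict.

- **Carriage out:** I gripped the red knob and drew the carriage out about 150 mm. A second light pull moved it no further, so it was against the load stop.
- **Pucks:** five pucks were present, and all five went into plate pockets. Each touched down within 0.1 mm of the expected floor height. Pictures from both cameras show them flat while the carriage was out; after the push they all still show flat in the side view, with one hidden by the microscope in the top view.
- **Trays:** while I carried the first tray, the second was knocked about 3 cm aside. I measured it again, then stacked both on the mat. The stack is within about 2 mm and 0.01 rad of the mat's centre and length.
- **Carriage home:** I pushed it in with closed fingers until it stopped, and a second press did not move it. Pushing distance and the top camera put the carriage at about 210 mm. The side camera read about 207 mm, within its calibration error but slightly in disagreement.
- **Bystanders:** the mouse measured in the same place after the tray work, and the jar and wafer box look unmoved in the pictures. Nothing in the pictures shows the microscope touched. The arm's elbow passed it with an estimated 35 mm to spare, but I had no direct reading of contact there.

The grip did not visibly slacken at any point. The arm finished parked clear of everything.

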